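# Find the fully cut tang slot with the blade gauge

## Robot

A 6-joint arm with a two-finger parallel gripper is mounted at the origin on the work surface. World frame = base frame: x ahead of the robot, y to its left, z up, the work surface at z = 0. Lengths are in m, angles in rad, forces in N, time in s.
With the tool pointing down it reaches from about 0.35 to 0.875 m from the base axis. Payload 4.2 kg.
Tool frame: the origin (TCP) lies midway between the tips of the shut fingers; the grasp point (between the pads) lies 19 mm behind it; z points along the fingers, y is the line along which they close (so a half turn about z gives the same grasp; the last joint's range is limited). The gripper opens to 85 mm and grips with 20 to 120 N. Pads are 22 mm wide; open, the fingers measure 114 mm over their backs; the gripper's body (76 mm by 85 mm) begins 54 mm behind the grasp point. The pads swing forward as they close: fully open they stand 13 mm farther back than shut.
Start: joints at [-0.945, 0.385, 0.008, 0, -1.194, -0.259], TCP at [0.224, -0.583, 0.231] pointing down, gripper open.
Joint ranges: [-3.14, 3.14], [-1.21, 2.06], [-1.07, 1.41], [-3.16, 2.05], [-2.99, -0.16], [-3.1, 3.1]. Speed limits (rad/s): [2.79, 2.79, 3.14, 3.14, 3.14, 3.14].

## Interface

Orientations are given as a rotation vector (axis times angle).
In Python, from rig import status, optics, hand_in, search_frame, spot_point gives the robot as it stands. The module is installed in compiled form; this text tells all that it offers.
- The arm moves only by the tool carry_out, never from a script. Its argument "targets" is a list of rows, each a list of 5 numbers: the shift along the tool's x, y, z each as a share of 150 mm, from -1 to 1, then the turn about the tool's z as a share of pi rad, from -1 to 1, then the closure, from -1 (fully open) to 1 (shut). In form: [[dx, dy, dz, yaw, gripper], ...]. A call has 1 to 10 rows; each row shifts and turns the commanded pose from where the row before left it, along the tool's axes as they then stand; what a row does not reach is not made up. A row lasts 1/10 s, in which the tool goes at most 50 mm and 8.59 degrees, less where a joint would pass 70% of its speed; a pose out of reach is approached as far as the arm can. A call with a number of a shift or a turn outside -1 to 1 is refused whole. A call with a gripper value outside its range is refused whole. The fingers move at their own pace and stop on an object; "grip_force" is the grip in N (left out, the last holds). Time passes only in rows, so rows that do not move let the fingers close. It gives the time, the measured TCP pose, the force, the opening and the grip force at its end, in the units of the state.
- status.read_state(): the state, without advancing time (a new reading comes with each control period).
- optics.read_camera(name): name is "scene" or "top" or "wrist"; returns a dict with "image" (420x560x3 uint8, red, green, blue), "z_map" (420x560 float32, m along the optical axis (not along the pixel's ray), 0 where there is no reading), "K" (3x3 intrinsics, pixels), "pose" (4x4, takes a point from camera to world coordinates). Camera axes: x right, y up, looking along -z (the intrinsics and any distortion apply to the point x, -y, -z); pixel columns grow to the right and rows downward; lengths in m; the calibration is good to about 2 mm. A picture is of the moment at which its call begins.
- hand_in(): hands the job in; it is judged then, once.
Trained networks look in a picture, given as the dict that the camera call returned (one of the last four; its "shot" number tells which), for a name from the list of things; names that differ only in an ending like _2 or _b are one class to them, and where a whole thing is asked for, a point or a joint stands for the part that bears it (a point fixed in the world has none). Each returns a list of dicts, best first, with "score" (0 to 1); they miss things now and then, are a little off and sometimes report something else, mostly with a low value. They report only what shows in the picture. A call takes as long as a camera call. They do not tell look-alikes from the thing itself.
- search_frame(picture, query): "rect" ([left, top, right, bottom] in pixels, round what is visible of it).
- spot_point(picture, query): "location" ([row, column] in pixels: a listed point, or the origin of a listed thing).
The state is a dict: "time_s": time; "qpos": joint angles; "joint_vel": joint speeds; "tau": joint torques, N m; "tcp_pos": TCP position; "ee_rot": TCP orientation; "ft_force": force on the tool from outside, world axes, zero at the start; "wrist_torque": the same for the moment, N m; "finger_gap": finger opening in m; "grasp_force": force on a finger pad.
Only numpy, scipy, OpenCV 4.12 (cv2) and the standard library are available. Lean on these libraries where they do the work, as an engineer would, in place of code of your own. Each camera call takes 0.05 s, during which the arm holds its last target. There are 200 camera calls.

## Task

One of the three clamped handle blocks has its tang slot cut to full depth; in the other two, uncut wood hidden inside stops the blade well short. Try the flat blade gauge in the slots to find the deep one by feel, and leave the gauge there, let go, standing level on the bench with its blade fully home so that the handle's shoulder meets the block. Leave the oil bottle, the spare block and the knife blank where they are.

Things in the scene. Friction and masses are not known exactly. Their poses are not given: they have to be found in the camera images.
- gauge: Loose tang gauge standing on the bench, 0.24 kg: aluminium handle 70 long (x) x 24 wide (y) x 40 mm high, gripped across y from above; from its front face (the shoulder) a flat steel blade runs 70 mm along +x, 5 mm thick (y), 20 mm high, on edge, 14 to 34 mm above the handle's underside, end rounded. Origin: centre of the handle's underside; +x to the blade tip, z up.
- gauge_tip (a point): end of the gauge's blade at mid height: 105 mm ahead (+x) of the gauge's origin and 24 mm above it. Axes as the gauge.
- fixture: Fixed: aluminium plate (x 4 to 154 mm, 200 wide, 8 thick) with three alike pale wooden handle blocks, 60 mm apart in y, each 120 long (x), 44 wide, top 46 mm above the bench; clamp bar and bolts across them up to 62 mm. Each has an upright dark-charred slot in its front face, facing -x (the robot). Origin: on the bench below the middle block's front face; +x runs into the slots, z up.
- slot_1 (a point): Centre of the slot mouth in the front face of the right-hand (fixture y = -60 mm) block, 24 mm above the bench. Axes as the fixture. Slots are 9 mm wide, 11 to 37 mm above the bench: with the handle on the bench the blade is at slot height, 3 mm free above and below. The mouth is bevelled to 21 mm wide over the first 6 mm.
- slot_2 (a point): Centre of the slot mouth in the front face of the middle (fixture y = 0) block, 24 mm above the bench. Axes as the fixture. All slots are open at the top for the first 20 mm, then hidden. One is 74 mm deep: the blade goes in until the shoulder meets the front face. In the other two it strikes solid wood 20 to 40 mm before that; which is which varies.
- slot_3 (a point): Centre of the slot mouth in the front face of the left-hand (fixture y = +60 mm) block, 24 mm above the bench. Axes as the fixture.
- oil_bottle: bystander: white plastic oil bottle, 64 mm across, 170 mm high, standing. Origin: centre of its underside.
- spare_block: bystander: loose dark wooden handle block without a slot, 120 x 44 x 38 mm. Origin: centre of its underside, x along its length.
- knife_blank: bystander: flat steel knife blank, about 208 mm long (x), 26 mm wide, 5 mm thick, lying flat. Origin: near its middle on the underside.
There are look-alikes about, which are no part of the job. There is more than one size of the gauge; the job needs the largest.

How it is judged:
By the outcome, as a careful person would: the job done as asked, in the order asked, and still so for the second after the job is handed in, with the robot touching nothing.
It also fails if it takes over 56 s, if anything falls off the work surface, if the arm or the gripper's body presses on something with over 40 N, if the wrist force passes 120 N, or if a joint passes its speed limit or range.

## Working session

There is one attempt and no reset: what is moved stays moved. The work goes in short steps, Python scripts to look and compute and a tool call to move; the robot and the scene stay as the last step left them, time stands still between calls to the robot, and variables do not carry over. Pictures are saved under pics/ and viewed, at most 10 in all, crops included, and the job is handed in when it is done.

Besides the shell and the picture viewer there is one more tool, called after "Emit:" as name(argument=value, ...) on one line, values as JSON. carry_out: Moves the arm, as the interface text tells. Shift numbers are shares of 150 mm and turn numbers shares of pi rad, none past 1 either way. Its arguments: {"type":"object","properties":{"targets":{"type":"array","items":{"type":"array","items":{"type":"number"}}},"grip_force":{"type":"number"}},"required":["targets"]}

```bash
mkdir -p pics
cat > h.py <<'E'
import numpy as np,cv2
from rig import status,optics,hand_in,search_frame,spot_point
def w(p,r,c,z=None):
    K,P=p["K"],p["pose"]
    d=np.array([(c-K[0,2])/K[0,0],-(r-K[1,2])/K[1,1],-1.])
    if z is None:
        zz=p["z_map"][int(round(r)),int(round(c))]; return P[:3,:3]@(d*zz)+P[:3,3]
    v=P[:3,:3]@d; return P[:3,3]+v*(z-P[2,3])/v[2]
def cloud(p):
    K,P=p["K"],p["pose"]; Z=p["z_map"]; r,c=np.indices(Z.shape)
    X=np.stack([(c-K[0,2])/K[0,0]*Z,-(r-K[1,2])/K[1,1]*Z,-Z],-1)
    return X@P[:3,:3].T+P[:3,3]
E
python3 - <<'E'
from h import *
np.set_printoptions(precision=4,suppress=True)
s=status.read_state();print(s)
ims=[]
for n in("top","scene"):
    p=optics.read_camera(n); ims.append(p)
    cv2.imwrite(f"pics/{n}0.png",p["image"][...,::-1])
    print(n,p["K"],p["pose"], [k for k in p])
    for q in("gauge","fixture","oil_bottle","spare_block","knife_blank"):
        print(q,[(d["rect"],round(d["score"],2)) for d in search_frame(p,q)][:4])
    for q in("gauge","gauge_tip","slot_1","slot_2","slot_3","fixture"):
        print(q,[(d["location"],round(d["score"],2),w(p,*d["location"])) for d in spot_point(p,q)][:4])
E
```

```text
{'time_s': 0.0, 'qpos': array([-0.9454,  0.3856,  0.0066, -0.0005, -1.194 , -0.2586]), 'joint_vel': array([-0.0005, -0.0009, -0.0001, -0.0009, -0.0022,  0.0013]), 'tau': array([ -0.0008, -39.2288,  18.8398,   4.186 ,  -0.0045,  -0.    ]), 'tcp_pos': array([ 0.2239, -0.5829,  0.2302]), 'ee_rot': array([ 0.5725, -3.0885, -0.0034]), 'ft_force': array([ 0.4559, -0.2887,  0.4982]), 'wrist_torque': array([-0.0098, -0.0101, -0.0494]), 'grasp_force': 0.0, 'finger_gap': 0.08545123466936982}
top [[404.2206   0.     275.509 ]
 [  0.     404.2206 211.8151]
 [  0.       0.       1.    ]] [[-0.0971  0.9702 -0.2219  0.3616]
 [-0.9953 -0.0936  0.0261 -0.0075]
 [ 0.0046  0.2234  0.9747  1.0159]
 [ 0.      0.      0.      1.    ]] ['image', 'z_map', 'K', 'pose', 'shot']
gauge [([310.7, 171.4, 345.6, 195.2], 0.76), ([321.9, 245.6, 339.2, 281.4], 0.73), ([349.6, 213.2, 395.1, 261.3], 0.61)]
fixture [([185.7, 144.7, 272.7, 214.7], 0.71)]
oil_bottle [([352.8, 114.7, 387.3, 161.5], 0.73)]
spare_block [([427.8, 198.5, 453.2, 245.5], 0.84)]
knife_blank [([88.9, 239.9, 138.1, 306.5], 0.78), ([184.9, 144.9, 27
[... 1986 characters left out ...]
52, array([ 0.5283, -0.2623,  0.    ])), ([207.2, 221.5], 0.47, array([ 0.6311, -0.207 ,  0.0207]))]
slot_1 [([238.5, 304.0], 0.97, array([0.6264, 0.1408, 0.0433])), ([232.6, 285.6], 0.7, array([0.64  , 0.081 , 0.0461])), ([231.9, 270.6], 0.58, array([0.6591, 0.0371, 0.0399]))]
slot_2 [([238.5, 304.0], 0.97, array([0.6264, 0.1408, 0.0433])), ([232.6, 285.6], 0.7, array([0.64  , 0.081 , 0.0461])), ([231.9, 270.6], 0.58, array([0.6591, 0.0371, 0.0399]))]
slot_3 [([238.5, 304.0], 0.97, array([0.6264, 0.1408, 0.0433])), ([232.6, 285.6], 0.7, array([0.64  , 0.081 , 0.0461])), ([231.9, 270.6], 0.58, array([0.6591, 0.0371, 0.0399]))]
fixture [([242.8, 289.9], 0.65, array([0.669 , 0.1204, 0.0425]))]
```

Run:
```python
import cv2
a=cv2.imread("pics/top0.png")[100:320,170:470]
cv2.imwrite("pics/top0c.png",cv2.resize(a,None,fx=2.6,fy=2.6,interpolation=cv2.INTER_CUBIC))
```

```text
(no output)
```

View pics/top0c.png

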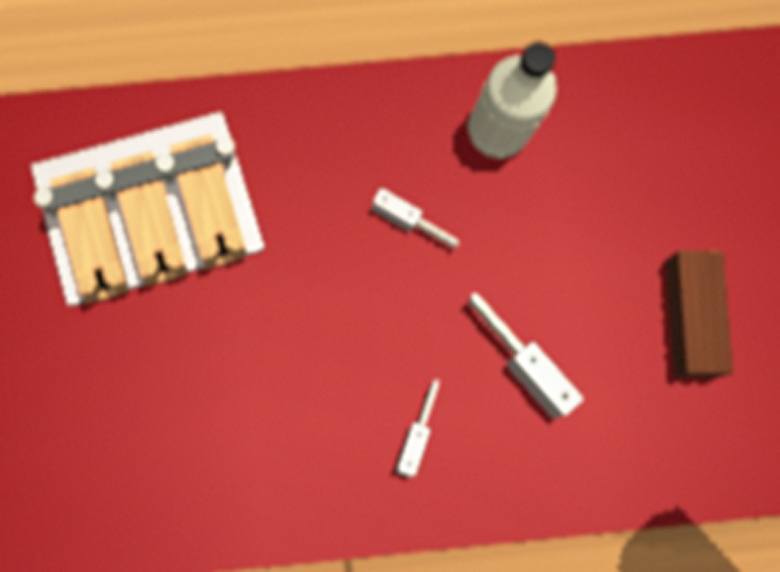

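The large gauge lies at crop (545,378), about full-frame (380,245), with its tip at crop (473,297). The three slot mouths are at crop (100,283), (160,265) and (222,247). Two smaller look-alike gauges lie at crop (400,210) and (415,450).

```bash
cat >> h.py <<'E'
from scipy.spatial.transform import Rotation as Rn
def rect(P):
    (c,s,a)=cv2.minAreaRect((P[:,:2]*1000).astype(np.float32)); return np.round(c,1),np.round(s,1),round(a,2)
def plan(pos,yaw,s=None):
    """displacement in tool axes (shares) and turn share to reach pos with tool y.. yaw = world angle of tool x axis (rad)"""
    s=s or status.read_state(); R=Rn.from_rotvec(s["ee_rot"]).as_matrix()
    d=R.T@(np.array(pos)-s["tcp_pos"])
    cur=np.arctan2(R[1,0],R[0,0]); dy=(cur-yaw+np.pi)%(2*np.pi)-np.pi  # tool z down -> sign flipped
    print("cur yaw deg",np.degrees(cur).round(2),"shift shares",(d/.15).round(4),"mm",(d*1000).round(1),"turn share",round(dy/np.pi,4),"or",round(((dy/np.pi+2)%2)-1,4))
E
python3 - <<'E'
from h import *
np.set_printoptions(precision=4,suppress=True)
p=optics.read_camera("top");C=cloud(p)
m=np.zeros(C.shape[:2],bool);m[205:266,345:400]=1
z=C[...,2]
h=m&(z>.034)&(z<.05);print("handle",h.sum(),rect(C[h]),np.median(z[h]))
b=m&(z>.02)&(z<.05);print("all",rect(C[b]), np.median(z[m&(z<.01)]))
b=C[m&(z>.01)];i=b[:,0].argmax();print(b[i])
m[:]=0;m[140:220,180:280]=1
print("blocks+",rect(C[m&(z>.038)&(z<.052)]),"plate",rect(C[m&(z>.004)]),"bar",rect(C[m&(z>.053)]))
B=C[m&(z>.040)&(z<.05)];print(np.histogram(z[m],bins=np.arange(0,.07,.004)))
R=Rn.from_rotvec(status.read_state()["ee_rot"]).as_matrix();print(R)
w_=optics.read_camera("wrist");print(w_["pose"],w_["K"])
for c,r in((100,283),(160,265),(222,247)): print(w(p,100+r/2.6,170+c/2.6,.046))
E
```

```text
handle 309 (array([ 505.3, -260.6]), array([138.6,  24.8]), 34.56) 0.03942395518036779
all (array([ 505.3, -260.6]), array([138.7,  24.8]), 34.56) 0.00039961167192847924
[ 0.564  -0.2262  0.0321]
blocks+ (array([673.6,  83.2]), array([121.8, 185.5]), 11.07) plate (array([586.3,  88. ]), array([261. , 428.4]), 84.32) bar (array([548.2,  88.9]), array([373.9, 191.6]), 0.18)
(array([2000,  900,  627,   54,   36,   25,   37,   16,   23,   40,  383,
       1367,  261,  384,   80,   80,   13]), array([0.   , 0.004, 0.008, 0.012, 0.016, 0.02 , 0.024, 0.028, 0.032,
       0.036, 0.04 , 0.044, 0.048, 0.052, 0.056, 0.06 , 0.064, 0.068]))
[[-0.9335 -0.3586 -0.    ]
 [-0.3586  0.9335  0.    ]
 [ 0.      0.     -1.    ]]
[[-0.3587 -0.9009 -0.2442  0.1626]
 [ 0.9335 -0.3463 -0.0935 -0.6074]
 [-0.0003 -0.2615  0.9652  0.3726]
 [ 0.      0.      0.      1.    ]] [[323.3874   0.     283.7549]
 [  0.     323.3874 208.7567]
 [  0.       0.       1.    ]]
[0.6057 0.1302 0.046 ]
[0.6179 0.0724 0.046 ]
[0.6299 0.0121 0.046 ]
```

```bash
python3 -c "
from h import *
plan([.46,-.285,.20],np.radians(214.5))"
```

```text
cur yaw deg -158.99 shift shares [-2.1811  1.2933  0.2088] mm [-327.2  194.    31.3] turn share -0.0749 or 0.9251
```

Emit:
carry_out(targets=[[-0.27, 0.16, 0.026, 0, -1], [-0.27, 0.16, 0.026, 0, -1], [-0.27, 0.16, 0.026, 0, -1], [-0.27, 0.16, 0.026, 0, -1], [-0.27, 0.16, 0.026, 0, -1], [-0.27, 0.16, 0.026, 0, -1], [-0.27, 0.16, 0.026, 0, -1], [-0.27, 0.16, 0.026, 0, -1], [0, 0, 0, -0.037, -1], [0, 0, 0, -0.037, -1]], grip_force=60)

```text
time_s: 2.3
tcp_pos: [0.4588, -0.2865, 0.2]
ee_rot: [0.939, -2.998, -0.0]
ft_force: [-0.1, -1.0, -0.4]
finger_gap: 0.0854
grasp_force: 0.0
```

Run:
```python
from h import *
p=optics.read_camera("wrist");cv2.imwrite("pics/w1.png",p["image"][...,::-1])
print(p["pose"].round(3))
for q in("gauge","gauge_tip"): print(q,[(d["location"],round(d["score"],2),w(p,*d["location"],z=.04 if q=="gauge" else .034)) for d in spot_point(p,q)][:4])
C=cloud(p);z=C[...,2];x=C[...,0];y=C[...,1]
near=(np.hypot(x-.505,y+.2606)<.09)
m=near&(z>.0375)&(z<.05);n,l,st,_=cv2.connectedComponentsWithStats(m.astype(np.uint8));k=1+st[1:,4].argmax();print("handle",rect(C[l==k]),np.median(z[l==k]))
m=near&(z>.025)&(z<.05);n,l,st,_=cv2.connectedComponentsWithStats(m.astype(np.uint8));k=1+st[1:,4].argmax();print("all",rect(C[l==k]))
m=near&(z>.028)&(z<.0365);n,l,st,_=cv2.connectedComponentsWithStats(m.astype(np.uint8));k=1+st[1:,4].argmax();print("blade",rect(C[l==k]))
plan([.4765,-.2805,.2],np.radians(214.5))
```

```text
[[-0.571 -0.793 -0.215  0.405]
 [ 0.821 -0.551 -0.149 -0.324]
 [-0.    -0.261  0.965  0.341]
 [ 0.     0.     0.     1.   ]]
gauge [([228.8, 402.9], 0.95, array([ 0.42176328, -0.17030641,  0.04      ])), ([200.3, 276.6], 0.61, array([ 0.46881538, -0.28840215,  0.04      ]))]
gauge_tip [([264.3, 351.6], 0.74, array([ 0.48192918, -0.18562217,  0.034     ])), ([297.8, 277.7], 0.72, array([ 0.55740392, -0.22632108,  0.034     ])), ([330.3, 255.8], 0.59, array([ 0.60397381, -0.22342677,  0.034     ]))]
handle (array([ 476.5, -281.6]), array([68.9, 23.3]), 33.98) 0.03872698539618219
all (array([ 505.8, -261.7]), array([140.2,  23.5]), 34.21)
blade (array([ 535.8, -242.1]), array([68.5,  4.3]), 34.42)
cur yaw deg -145.77 shift shares [-0.1298 -0.0296  0.0014] mm [-19.5  -4.4   0.2] turn share -0.0015 or 0.9985
```

View pics/w1.png

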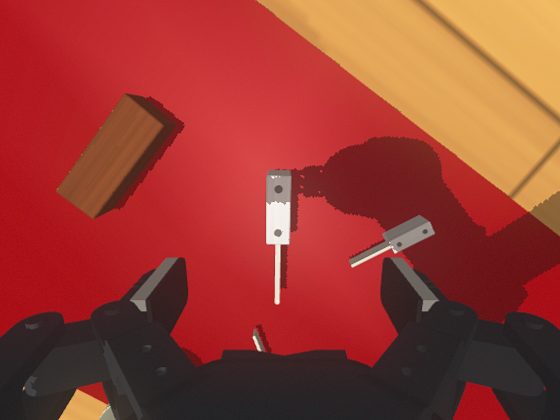

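Emit:
carry_out(targets=[[-0.118, -0.039, 0.1, 0, -1], [0, 0, 0.3, 0, -1], [0, 0, 0.3, 0, -1], [0, 0, 0.3, 0, -1], [0, 0, 0.2, 0, -1], [0, 0, 0.063, 0, -1], [0, 0, 0, 0, -1], [0, 0, 0, 0, 1], [0, 0, 0, 0, 1], [0, 0, 0, 0, 1]], grip_force=60)

```text
time_s: 3.45
tcp_pos: [0.4767, -0.2832, 0.0124]
ee_rot: [-0.926, 2.999, -0.003]
ft_force: [-0.6, -0.8, 0.4]
finger_gap: 0.0439
grasp_force: 0.0
```

Emit:
carry_out(targets=[[0, 0, 0, 0, 1], [0, 0, 0, 0, 1], [0, 0, 0, 0, 1], [0, 0, 0, 0, 1]])

```text
time_s: 3.85
tcp_pos: [0.4763, -0.283, 0.0119]
ee_rot: [-0.928, 3.0, -0.002]
ft_force: [-1.6, 1.3, 6.8]
finger_gap: 0.0232
grasp_force: 60.2
```

Emit:
carry_out(targets=[[0, 0, -0.15, 0, 1], [0, 0, -0.3, 0, 1], [0, 0, -0.3, 0, 1], [0, 0, -0.3, 0, 1], [-0.248, 0.147, -0.04, 0, 1], [-0.248, 0.147, -0.04, 0, 1], [-0.248, 0.147, -0.04, 0, 1], [-0.248, 0.147, -0.04, 0, 1], [-0.248, 0.147, -0.04, 0, 1], [-0.248, 0.147, -0.04, 0, 1]])

```text
time_s: 4.85
tcp_pos: [0.585, -0.0459, 0.2037]
ee_rot: [0.926, -3.0, -0.001]
ft_force: [1.0, -0.5, -2.7]
finger_gap: 0.0228
grasp_force: 59.3
```

Emit:
carry_out(targets=[[-0.248, 0.147, -0.04, 0, 1], [-0.248, 0.147, -0.04, 0, 1], [-0.248, 0.147, -0.04, 0, 1], [0, 0, 0, 0.0424, 1], [0, 0, 0, 0.0424, 1], [0, 0, 0, 0.0424, 1], [0, 0, 0, 0, 1]])

```text
time_s: 5.55
tcp_pos: [0.6395, 0.07, 0.221]
ee_rot: [0.313, -3.124, -0.0]
ft_force: [-0.9, 0.1, -2.2]
finger_gap: 0.0229
grasp_force: 59.3
```

Run:
```python
from h import *
np.set_printoptions(precision=4,suppress=True)
s=status.read_state();print(s["qpos"],s["ft_force"],s["finger_gap"])
p=optics.read_camera("wrist");cv2.imwrite("pics/w2.png",p["image"][...,::-1])
np.savez("w2.npz",z=p["z_map"],K=p["K"],P=p["pose"],im=p["image"])
print(p["pose"].round(3))
for d in spot_point(p,"slot_1"): print(d["location"],round(d["score"],2),w(p,*d["location"],z=.024),w(p,*d["location"],z=.046))
plan([.64,.07,.22],np.radians(191.3))
```

```text
[ 0.3598  0.4238  0.0431 -0.0007 -1.1924 -1.7305] [-0.8945  0.0553 -2.2039] 0.022932609926265987
[[-0.199 -0.947 -0.254  0.575]
 [ 0.98  -0.192 -0.052  0.057]
 [ 0.    -0.259  0.966  0.362]
 [ 0.     0.     0.     1.   ]]
[163.3, 290.5] 0.88 [0.6147 0.0719 0.024 ] [0.6121 0.0709 0.046 ]
[163.1, 230.7] 0.66 [0.6269 0.0106 0.024 ] [0.6235 0.0136 0.046 ]
[162.5, 343.2] 0.62 [0.603  0.1256 0.024 ] [0.6012 0.1211 0.046 ]
cur yaw deg -168.42 shift shares [-0.0022  0.0008  0.0095] mm [-0.3  0.1  1.4] turn share 0.0016 or -0.9984
```

View pics/w2.png

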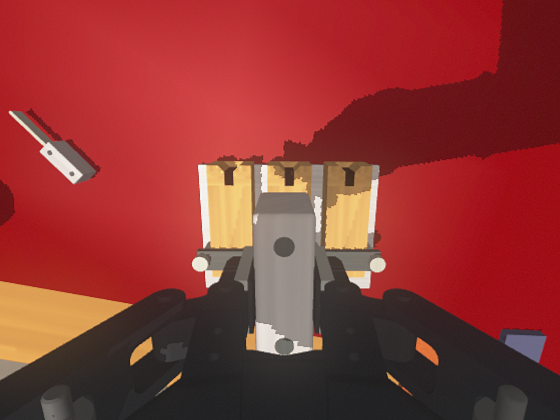

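The wrist view shows the three slot mouths at pixels (row 175, columns 229, 289, 349), with the gripped handle centred on column 284.

Run:
```python
from h import *
np.set_printoptions(precision=2,suppress=True)
f=np.load("w2.npz");p=dict(z_map=f["z"],K=f["K"],pose=f["P"]);C=cloud(p)*1000
z=C[...,2];R=(p["pose"])
a=np.radians(11.5)
for it in range(4):
    ex=np.array([np.cos(a),np.sin(a)]);ey=np.array([-ex[1],ex[0]])
    o=np.array([614.,72.])
    u=(C[...,:2]-o)@ex; v=(C[...,:2]-o)@ey
    pts=[];slots=[]
    T=(z>41)&(z<51)&(u>-30)&(u<80)
    for k in(-60,0,60):
        for t in(-1,1):
            for lo in range(12,19,2):
                m=T&(abs(v-k)<21)&((v-k)*t>lo)&((v-k)*t<lo+2)
                if m.sum()>5: pts.append((k+t*(lo+1),np.percentile(u[m],2)))
    pts=np.array(pts);c=np.polyfit(pts[:,0],pts[:,1],1);a-=c[0]*.8
print("yaw",np.degrees(a),"front u",c, np.std(pts[:,1]-np.polyval(c,pts[:,0])))
fu=c[1];print("top z",np.median(z[T]))
for k in(-60,0,60):
    e=[]
    for uu in np.arange(fu+8,fu+18,2):
        row=T&(abs(u-uu)<1)&(abs(v-k)<22); vv=np.sort(v[row]); g=np.diff(vv)
        if len(g): i=g.argmax(); e.append((vv[i],vv[i+1]))
    e=np.array(e);print(k,"slot edges",e.mean(0),e.std(0),"centre",e.mean());
    al=T&(abs(v-k)<26);print("block v range",np.percentile(v[al],[1,99]))
    q=o+ex*fu+ey*e.mean(); print("slot mouth world",q)
# gauge in hand
s=status.read_state();Rt=Rn.from_rotvec(s["ee_rot"]).as_matrix()
L=(C/1000-s["tcp_pos"])@Rt*1000
for lo,hi in((-40,-25),(-30,-20),(-25,-10)):print((abs(L[...,1])<20).sum(),((L[...,2]>lo)&(L[...,2]<hi)&(abs(L[...,1])<20)&(abs(L[...,0])<60)).sum())
m=(abs(L[...,1])<16)&(L[...,0]>14)&(L[...,0]<50)&(L[...,2]>-40)&(L[...,2]<0)
print("handle local z",np.percentile(L[m][:,2],[5,50,95]))
zz=np.median(L[m][:,2]);m&=abs(L[...,2]-zz)<2
P=L[m];print("x max",np.percentile(P[:,0],[98,99.5]))
for lo in range(14,36,4):
    q=P[(P[:,0]>=lo)&(P[:,0]<lo+4),1]
    if len(q): print(lo,np.percentile(q,[1,99]),np.percentile(q,[1,99]).mean())
print(s["tcp_pos"])
```

```text
yaw 11.172551670977937 front u [0.  0.7] 0.6055736888546084
top z 44.727059952524826
-60 slot edges [-66.48 -57.6 ] [0.07 0.12] centre -62.03980368364607
block v range [-83.99 -40.57]
slot mouth world [626.71  11.27]
0 slot edges [-7.01  1.91] [0.01 0.04] centre -2.5527495647851834
block v range [-23.9   19.29]
slot mouth world [615.18  69.63]
60 slot edges [53.03 61.67] [0.38 0.09] centre 57.34757851041876
block v range [35.67 79.19]
slot mouth world [603.57 128.4 ]
39399 9635
39399 9028
39399 1227
handle local z [-27.32 -26.1   -7.07]
x max [33.22 33.48]
14 [-11.83  11.59] -0.12242245365548499
18 [-11.81  11.49] -0.15690189486278516
22 [-11.71  11.38] -0.16751617992495405
26 [-11.97  11.73] -0.12302171966787157
30 [-11.52  11.26] -0.12857455631395798
[0.64 0.07 0.22]
```

Emit:
carry_out(targets=[[0, 0, 0, 0.0023, 1], [0.243, -0.092, 0, 0, 1], [0.243, -0.092, 0, 0, 1], [0.243, -0.092, 0, 0, 1], [0.243, -0.092, 0, 0, 1], [0, 0, 0.3, 0, 1], [0, 0, 0.3, 0, 1], [0, 0, 0.3, 0, 1], [0, 0, 0.27, 0, 1], [0, 0, 0.14, 0, 1]])

```text
time_s: 6.65
tcp_pos: [0.5056, -0.0128, 0.0228]
ee_rot: [0.302, -3.122, 0.001]
ft_force: [0.0, -0.1, -2.3]
finger_gap: 0.023
grasp_force: 59.3
```

Run:
```python
from h import *
plan([.5073,-.0123,.0137],np.radians(191.17))
p=optics.read_camera("scene")
cv2.imwrite("pics/s2.png",cv2.resize(p["image"][160:290,200:360,::-1],None,fx=4.5,fy=4.5,interpolation=cv2.INTER_CUBIC))
```

```text
cur yaw deg -168.95 shift shares [-0.0119  0.0013  0.0604] mm [-1.8  0.2  9.1] turn share -0.0007 or 0.9993
```

View pics/s2.png

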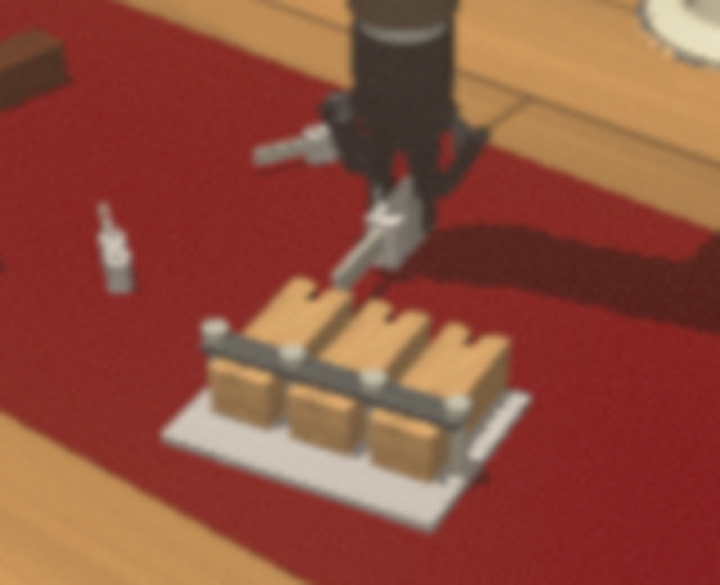

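The blade (crop 360,255) points at the right-hand slot mouth (crop 318,292), about 15 mm short and 9 mm high.

Emit:
carry_out(targets=[[-0.012, 0.001, 0.06, 0, 1], [-0.05, 0, 0, 0, 1], [-0.05, 0, 0, 0, 1], [-0.05, 0, 0, 0, 1], [-0.05, 0, 0, 0, 1], [0, 0, 0, 0, 1]])

```text
time_s: 7.3
tcp_pos: [0.5402, -0.0056, 0.0172]
ee_rot: [-0.302, 3.125, 0.0]
ft_force: [-0.3, -0.5, -2.4]
finger_gap: 0.0233
grasp_force: 59.3
```

Emit:
carry_out(targets=[[0, 0, 0.022, 0, 1], [0, 0, 0, 0, 1]])

```text
time_s: 7.5
tcp_pos: [0.5383, -0.0061, 0.013]
ee_rot: [0.301, -3.126, 0.0]
ft_force: [-0.4, 0.1, -2.3]
finger_gap: 0.0232
grasp_force: 59.3
```

Emit:
carry_out(targets=[[-0.025, 0, 0, 0, 1], [-0.025, 0, 0, 0, 1], [-0.025, 0, 0, 0, 1], [-0.025, 0, 0, 0, 1]])

```text
time_s: 7.9
tcp_pos: [0.554, -0.003, 0.0134]
ee_rot: [-0.302, 3.127, 0.0]
ft_force: [-0.4, 0.1, -1.7]
finger_gap: 0.0228
grasp_force: 59.3
```

Emit:
carry_out(targets=[[-0.025, 0, 0, 0, 1], [-0.025, 0, 0, 0, 1]])

```text
time_s: 8.1
tcp_pos: [0.5613, -0.0016, 0.0133]
ee_rot: [-0.302, 3.127, -0.0]
ft_force: [-0.2, -0.0, -2.1]
finger_gap: 0.0231
grasp_force: 59.3
```

Emit:
carry_out(targets=[[-0.02, 0, 0, 0, 1], [-0.02, 0, 0, 0, 1]])

```text
time_s: 8.3
tcp_pos: [0.567, -0.0005, 0.0133]
ee_rot: [0.302, -3.127, 0.0]
ft_force: [-0.5, -0.6, -2.1]
finger_gap: 0.0228
grasp_force: 59.3
```

Emit:
carry_out(targets=[[-0.02, 0, 0, 0, 1], [-0.02, 0, 0, 0, 1]])

```text
time_s: 8.5
tcp_pos: [0.5728, 0.0007, 0.0133]
ee_rot: [0.302, -3.127, 0.0]
ft_force: [-0.2, -0.1, -2.4]
finger_gap: 0.0231
grasp_force: 59.3
```

Emit:
carry_out(targets=[[-0.02, 0, 0, 0, 1], [-0.02, 0, 0, 0, 1]])

```text
time_s: 8.7
tcp_pos: [0.5788, 0.0018, 0.0133]
ee_rot: [0.302, -3.127, 0.0]
ft_force: [-0.7, 0.6, -2.8]
finger_gap: 0.0235
grasp_force: 59.3
```

Emit:
carry_out(targets=[[-0.025, 0, 0, 0, 1], [-0.025, 0, 0, 0, 1], [-0.015, 0, 0, 0, 1]])

```text
time_s: 9.0
tcp_pos: [0.5886, 0.0038, 0.0134]
ee_rot: [-0.302, 3.127, -0.0]
ft_force: [-0.6, -0.6, -2.2]
finger_gap: 0.0233
grasp_force: 59.3
```

Emit:
carry_out(targets=[[-0.01, 0, 0, 0, 1], [-0.005, 0, 0, 0, 1]])

```text
time_s: 9.2
tcp_pos: [0.5898, 0.004, 0.0132]
ee_rot: [0.301, -3.126, 0.0]
ft_force: [-1.9, -1.3, -1.0]
finger_gap: 0.0228
grasp_force: 59.3
```

Emit:
carry_out(targets=[[-0.007, 0, 0, 0, 1], [-0.007, 0, 0, 0, 1]])

```text
time_s: 9.4
tcp_pos: [0.5899, 0.0039, 0.013]
ee_rot: [0.3, -3.122, 0.001]
ft_force: [-6.8, -1.0, 1.1]
finger_gap: 0.023
grasp_force: 59.8
```

Emit:
carry_out(targets=[[-0.005, 0, 0.005, 0, 1], [0, 0, 0.005, 0, 1]])

```text
time_s: 9.6
tcp_pos: [0.5899, 0.0038, 0.012]
ee_rot: [0.3, -3.12, 0.001]
ft_force: [-10.3, -1.3, 10.6]
finger_gap: 0.023
grasp_force: 60.8
```

```bash
python3 -c "
from h import *
s=status.read_state();print(s['ft_force'],s['wrist_torque'],s['tcp_pos'])"
```

```text
[-10.29526266  -1.26633984  10.61185276] [-0.00989077  2.53665689  0.05036104] [0.5898577  0.00375749 0.01199396]
```

Emit:
carry_out(targets=[[0, 0, 0, 0, 0], [0, 0, 0, 0, -0.5], [0, 0, 0, 0, -1], [0, 0, 0, 0, -1], [0, 0, 0, 0, -1], [0, 0, 0, 0, -1]])

```text
time_s: 10.2
tcp_pos: [0.5933, 0.0047, 0.0119]
ee_rot: [-0.302, 3.127, 0.0]
ft_force: [0.3, -0.1, 0.3]
finger_gap: 0.0852
grasp_force: 0.0
```

Emit:
carry_out(targets=[[0, 0, -0.1, 0, -1], [0, 0, -0.2, 0, -1], [0, 0, -0.3, 0, -1], [0, 0, -0.3, 0, -1], [0, 0, -0.3, 0, -1], [0, 0, 0, 0, -1]])

```text
time_s: 10.8
tcp_pos: [0.5973, 0.0051, 0.1998]
ee_rot: [-0.302, 3.111, 0.001]
ft_force: [0.0, 0.8, 0.0]
finger_gap: 0.0855
grasp_force: 0.0
```

Run:
```python
from h import *
np.set_printoptions(precision=2,suppress=True)
p=optics.read_camera("wrist");cv2.imwrite("pics/w3.png",p["image"][...,::-1])
C=cloud(p)*1000;z=C[...,2];a=np.radians(11.17);ex=np.array([np.cos(a),np.sin(a)]);ey=np.array([-ex[1],ex[0]])
d=C[...,:2]-[626.7,11.3];u=d@ex;v=d@ey
m=(abs(v)<18)&(u>-90)&(u<-6)&(z>30)&(z<48);P=C[m]
print(m.sum(),"u range",np.percentile(u[m],[1,99]),"v",np.percentile(v[m],[1,99]),"z",np.median(z[m]),"slope mm/mm",np.polyfit(u[m],z[m],1)[0],np.polyfit(v[m],z[m],1)[0])
b=(abs(v)<20)&(abs(v)>11)&(u>-10)&(u<60)&(z>40);print("block front u",np.percentile(u[b],[1,3]),np.median(z[b]))
g=(abs(v)<10)&(u>-6)&(u<10)&(z<43)&(z>30);print("gap px",g.sum())
```

```text
1703 u range [-70.91  -6.6 ] v [-12.35  10.72] z 38.599036794389086 slope mm/mm 0.006999461317232522 -0.0034500012429585685
block front u [-0.96 -0.65] 44.736547610820715
gap px 180
```

View pics/w3.png

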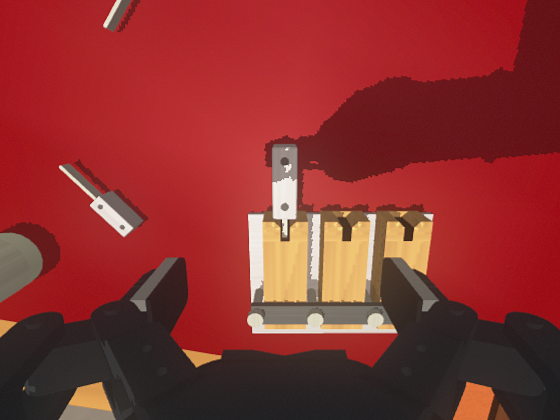

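The gauge handle (pixels row 145–220, column 285) sits flush against the right-hand block. Its blade is in the slot and the gripper is clear.

```bash
python3 -c "
from rig import hand_in
print(hand_in())"
```

```text
the job is handed in; nothing more can be done
None
```

I left the large gauge released and level in slot_1 (the right-hand block) with its shoulder against the front face, then handed the job in at about 11 s. Slot_1 was the first slot I tried and the blade went to full depth, so I did not probe the other two.

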